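# Restock a table caddy, leave the drink machine's parts

### The job

Make the wooden table caddy ready for the guests: lay the fork and the soup spoon flat, each in the shallow rest that fits it, and stand the pepper shaker and the toothpick jar in the two round wells, one in each (either well), keeping both upright on the way so nothing spills. The valve brush and the spare spout belong to the drink machine and must not go to the table: leave them where they are.

Things in the scene. Friction and masses are not known exactly. Their poses are not given: they have to be found in the camera images.
- fork_mid (a point): Steel table fork lying flat on the table, 177 x 22 x 8 mm. Point: middle of its length and width, 4 mm above its underside. x points along it to the tines, z up. Low: about 18 mm wide and 6 mm thick 15 mm from the point towards the tines (a good, balanced grasp across), thinner towards the handle's end.
- spoon_mid (a point): White soup spoon, 141 x 43 x 34 mm, lying on its bowl. Point: mid length and width, 17 mm above its underside. x points along it to the handle's end, z up. Bowl: x -70 to -12 mm, 43 wide, 14 high; handle: x -10 to +70 mm, 14 wide, 4 thick, rising from 12 to 35 mm over the table. Grasp across the handle about 20 mm from the point towards its end, where it is 20 mm up.
- shaker_mid (a point): Glass pepper shaker with a steel cap, round, 43 mm diameter, 75 mm high, standing upright. Point: its centre, 37.5 mm above its foot; z up.
- jar_mid (a point): Round jar of toothpicks, open on top with the sticks showing, 46 mm diameter, 66 mm high to the tips of the sticks, the jar's wall 46 mm high, standing upright. Point: 33 mm above its foot on its axis; z up. Grasp round the wall, not the sticks.
- spout_mid (a point): Look-alike, to be left: spare spout of the drink machine, turned plastic with a collar, 33 mm diameter, 48 mm high, standing. Point: its centre, 24 mm above its foot.
- brush_mid (a point): Look-alike, to be left: bottle brush for the machine's valves, 235 x 23 x 21 mm, thin wire handle, lying. Point: its centre; x runs along it to the bristles.
- fork_rest: Fixed grey plastic insert in the low wooden table caddy (tray 160 x 292 mm, rim 21 mm over the table). One of two long inserts, 73 x 204 mm, side by side: this has the longer, narrower recess, 194 mm along its y, 40 mm along its x, 6 mm deep; only the fork fits it, either way round. Origin: centre of its underside, 4 mm over the table; z up; top 16 mm and recess floor 10 mm above the origin.
- spoon_rest: Fixed grey plastic insert in the low wooden table caddy (tray 160 x 292 mm, rim 21 mm over the table). The long insert with the shorter, wider recess, 160 mm along its y, 59 mm along its x, 10 mm deep, for the spoon, either way round. Origin: centre of its underside, 4 mm over the table; z up; top 16 mm and recess floor 6 mm above the origin.
- well_a: Fixed grey plastic insert in the low wooden table caddy (tray 160 x 292 mm, rim 21 mm over the table). One of two alike square inserts, 73 x 73 mm, side by side at one end of the caddy, each with a round well, 62 mm diameter, 11 mm deep. Origin: centre of its underside, 4 mm over the table; z up; top 16 mm and well floor 5 mm above the origin.
- well_b: The other square insert with a round well, the same as well_a in every size; the two centres are 75 mm apart.

How it is judged:
By the outcome, as a careful person would: the job done as asked, in the order asked, and still so for the second after the job is handed in, with the robot touching nothing.
It also fails if it takes over 115 s, if anything falls off the work surface, if the arm or the gripper's body presses on something with over 40 N, if the wrist force passes 120 N, or if a joint passes its speed limit or range.

### The arm

A 7-joint arm with a two-finger parallel gripper is mounted at the origin on a cart in front of the work surface, level with it; the furniture and walls round the work are solid. World frame = base frame: x ahead of the robot, y to its left, z up, the work surface at z = 0. Lengths are in mm, angles in rad, forces in N, time in s.
With the tool pointing down it reaches from about 400 to 875 mm from the base axis. Payload 4.4 kg.
Tool frame: the origin (TCP) lies at the very end of the fingers, on their centre line; the grasp point (between the pads) lies 19 mm behind it; z points along the fingers, x is the direction in which the jaws open and shut, and the axes are right-handed (so a half turn about z gives the same grasp; the last joint's range is limited). The gripper opens to 85 mm and grips with 20 to 120 N. Pads are 22 mm wide; open, the fingers measure 114 mm over their backs; the gripper's body (76 mm by 85 mm) begins 54 mm behind the grasp point. The pads swing forward as they close: fully open they stand 13 mm farther back than shut.
Start: joints at [-1.29, 0.628, 0.038, 1.517, -0.027, 0.996, -0.02], TCP at [220.905, 611.325, 231.313] pointing down, gripper open.
Joint ranges: [-3.06, 3.06], [-0.37, 2.12], [-1.25, 1.32], [0.18, 2.47], [-1.1, 4.24], [0.23, 1.98], [-2.94, 2.94]. Speed limits (rad/s): [2.57, 2.57, 3.14, 3.14, 3.14, 3.14, 3.14].

### API

Orientations are given as [roll, pitch, yaw] about the fixed x, y, z axes, in that order (R = Rz(yaw) Ry(pitch) Rx(roll)).
In Python, from cell import ctrl, get_image, job, models gives the robot as it stands.
- The arm moves only by the tool move_arm, never from a script. Its argument "moves" is a list that holds one entry, the list of rows, each a list of 6 numbers: the shift along the tool's x, y, z in m, then the turn, a rotation vector about the tool's x, y, z in rad. A call has 1 to 20 rows; each row is the pose to reach, as a shift and turn from the pose commanded when the call began, along the tool's axes at that moment; what a row does not reach only later rows make up. A row lasts 1/8 s, in which the tool goes at most 62.5 mm and 10.7 degrees, less where a joint would pass 70% of its speed; a pose out of reach is approached as far as the arm can. A call with a gripper value outside its range is refused whole. "jaw" is the opening, from 0 (shut) to 1 (fully open), set as the call begins (left out, the last holds). The fingers move at their own pace and stop on an object; the grip force is fixed at half the most. Time passes only in rows, so rows that repeat a pose let the fingers close. It gives the time, the measured TCP pose, the force and the opening at its end, in the units of the state.
- ctrl.read_state(): the state, without advancing time (a new reading comes with each control period).
- get_image(name): name is "scene" or "side" or "wrist"; returns a dict with "color" (400x640x3 uint8, blue, green, red), "fov_y" (degrees; the focal length in pixels is half the picture's height over the tangent of half this angle, whatever the lens; pixels are square), "cx", "cy" (the principal point, pixels), "origin" and "orientation" of the camera in the world; the wrist camera has in their place "hand_eye" (4x4, takes a point from camera to tool coordinates, whose origin is the TCP and whose axes are the tool frame's). Camera axes: x right, y up, looking along -z (the intrinsics and any distortion apply to the point x, -y, -z); pixel columns grow to the right and rows downward; lengths in mm; the calibration is good to about 2 mm. A picture is of the moment at which its call begins: read the wrist's pose just before it. There is no depth.
- job.finish_job(): hands the job in, once; it reports no verdict.
Trained networks look in the newest picture that a camera, given by its name, has taken for a name from the list of things; names that differ only in an ending like _2 or _b are one class to them, and where a whole thing is asked for, a point or a joint stands for the part that bears it (a point fixed in the world has none). Each returns a list of dicts, best first, with "score" (0 to 1); they miss things now and then, are a little off and sometimes report something else, mostly with a low value. They report only what shows in the picture. A call takes as long as a camera call.
- models.cut_out(camera, thing): "pixels" (400x640 bool, what is visible of it) and "uv" ([column, row] in pixels, amid what is visible of it).
- models.place_of(camera, thing): "uv" ([column, row] in pixels: a listed point, or the origin of a listed thing).
The state is a dict: "clock": time; "qpos": joint angles; "qd": joint speeds; "tau": joint torques, N m; "eef_pos": TCP position; "tool_rot": TCP orientation; "force": force on the tool from outside, world axes, zero at the start; "torque": the same for the moment, N m; "width": finger opening in mm.
Only numpy, scipy, OpenCV 4.12 (cv2) and the standard library are available. Lean on these libraries where they do the work, as an engineer would, in place of code of your own. Each camera call takes 0.05 s, during which the arm holds its last target.

## Working session

There is one attempt and no reset: what is moved stays moved. The work goes in short steps, Python scripts to look and compute and a tool call to move; the robot and the scene stay as the last step left them, time stands still between calls to the robot, and variables do not carry over. Pictures are saved under pics/ and viewed, and the job is handed in when it is done.

Besides the shell and the picture viewer there is one more tool, called after "Request:" as name([rows], argument=value, ...), one row to a line, values as JSON. move_arm: Moves the arm, as the interface text tells. Its arguments: {"type":"object","properties":{"moves":{"type":"array","items":{"type":"array","items":{"type":"array","items":{"type":"number"}}}},"jaw":{"type":"number"}},"required":["moves"]}

```bash
ls; mkdir -p pics; python3 - <<'E'
from cell import ctrl,get_image,job,models
import cv2,numpy as np
s=ctrl.read_state()
print({k:np.round(v,3) for k,v in s.items()})
for n in ["scene","side","wrist"]:
    im=get_image(n); cv2.imwrite(f"pics/{n}0.png",im["color"])
    print(n,{k:np.round(v,3) for k,v in im.items() if k!="color"})
E
```

```text
pics
{'clock': np.float64(0.0), 'qpos': array([-1.29 ,  0.629,  0.038,  1.518, -0.027,  0.996, -0.02 ]), 'qd': array([ 0.   ,  0.   ,  0.001, -0.003,  0.001,  0.001, -0.   ]), 'tau': array([-1.0000e-03, -5.6339e+01,  1.2260e+00, -1.9344e+01,  1.1000e-02,
        1.1000e-02,  0.0000e+00]), 'eef_pos': array([220.673, 610.72 , 230.392]), 'tool_rot': array([-3.142e+00,  2.000e-03,  1.224e+00]), 'force': array([0.468, 0.361, 0.517]), 'torque': array([-0.059, -0.055, -0.016]), 'width': np.float64(85.013)}
scene {'fov_y': np.float64(53.029), 'cx': np.float64(318.621), 'cy': np.float64(190.049), 'origin': array([  81.422, -480.53 ,  724.025]), 'orientation': array([ 0.704,  0.008, -0.926])}
side {'fov_y': np.float64(48.368), 'cx': np.float64(305.945), 'cy': np.float64(206.604), 'origin': array([352.309, 751.816, 576.168]), 'orientation': array([ 1.048,  0.026, -2.969])}
wrist {'fov_y': np.float64(59.113), 'cx': np.float64(322.262), 'cy': np.float64(196.468), 'hand_eye': array([[ 1.00000e+00,  1.00000e-03, -1.00000e-03, -1.32800e+00],
       [ 1.00000e-03, -9.46000e-01, -3.25000e-01, -8.35040e+01],
       [-1.00000e-03,  3.25000e-01, -9.46000e-01, -1.42546e+02],
       [ 0.00000e+00,  0.00000e+00,  0.00000e+00,  1.00000e+00]])}
```

View pics/scene0.png

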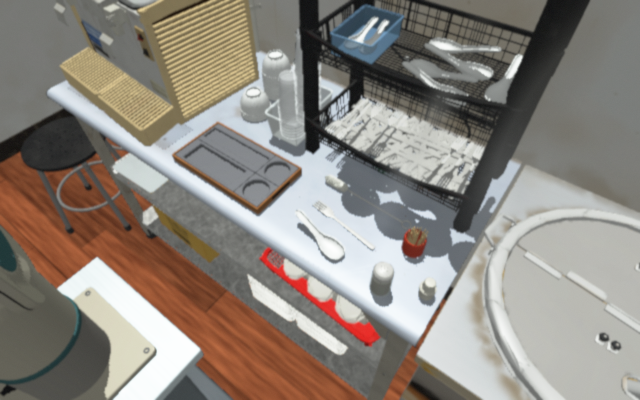

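View pics/side0.png

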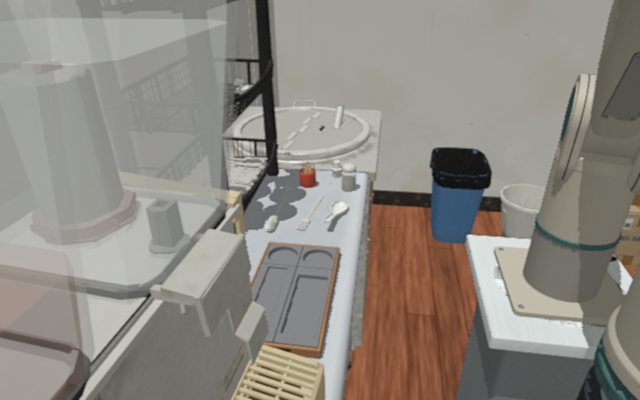

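View pics/wrist0.png

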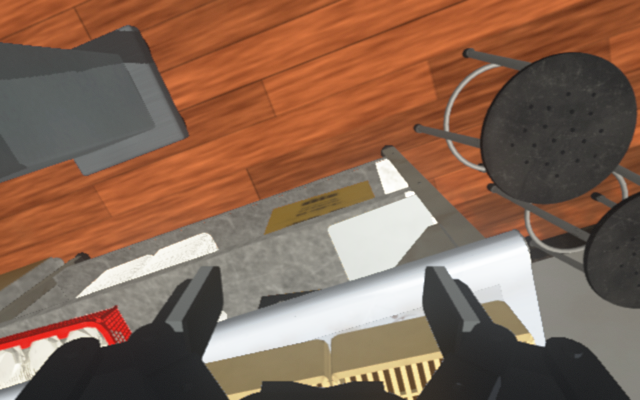

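```bash
cat > h.py <<'E'
from cell import ctrl,get_image,job,models
import cv2,numpy as np
from scipy.spatial.transform import Rotation as R
def cam(n):
    s=ctrl.read_state(); im=get_image(n)
    f=200/np.tan(np.radians(im["fov_y"]/2))
    if n=="wrist":
        T=np.eye(4);T[:3,:3]=R.from_euler('xyz',s["tool_rot"]).as_matrix();T[:3,3]=s["eef_pos"]
        T=T@np.array(im["hand_eye"])
    else:
        T=np.eye(4);T[:3,:3]=R.from_euler('xyz',im["orientation"]).as_matrix();T[:3,3]=im["origin"]
    return dict(T=T,f=f,cx=im["cx"],cy=im["cy"],img=im["color"])
def ray(c,uv):
    d=np.array([(uv[0]-c["cx"])/c["f"],-(uv[1]-c["cy"])/c["f"],-1.])
    return c["T"][:3,3],c["T"][:3,:3]@d
def onz(c,uv,z):
    o,d=ray(c,uv); return o+d*(z-o[2])/d[2]
def proj(c,p):
    q=c["T"][:3,:3].T@(np.asarray(p,float)-c["T"][:3,3])
    return np.array([c["cx"]+c["f"]*q[0]/-q[2],c["cy"]-c["f"]*q[1]/-q[2]])
Z=dict(fork_mid=4,spoon_mid=17,shaker_mid=37.5,jar_mid=33,spout_mid=24,brush_mid=10,fork_rest=4,spoon_rest=4,well_a=4,well_b=4)
def tool(dp_world,dyaw=0):
    "shift for target world displacement from commanded pose; tool axes"
E
python3 - <<'E'
from h import *
np.set_printoptions(suppress=True,precision=1)
for n in ["scene","side"]:
    c=cam(n)
    for t in Z:
        for r in models.place_of(n,t)[:3]:
            if r["score"]>.2: print(n,t,round(r["score"],2),np.array(r["uv"]),onz(c,r["uv"],Z[t]))
E
```

```text
scene fork_mid 0.82 [347.3 224.2] [ 525.9 -218.2    4. ]
scene spoon_mid 0.64 [317.  236.9] [ 452.8 -190.2   17. ]
scene shaker_mid 0.81 [382.7 279.6] [ 439.3 -356.    37.5]
scene shaker_mid 0.58 [319.5 236.9] [ 445.1 -202.7   37.5]
scene shaker_mid 0.57 [233.9 149. ] [526.3 122.   37.5]
scene jar_mid 0.58 [413.4 239.1] [ 557.7 -358.2   33. ]
scene spout_mid 0.85 [427.5 283.8] [ 489.7 -426.6   24. ]
scene brush_mid 0.86 [364.5 195.4] [ 613.2 -206.4   10. ]
scene spoon_rest 0.63 [214.9 166.6] [474.7 144.8   4. ]
scene well_a 0.81 [256.6 194.1] [470.7   0.7   4. ]
scene well_a 0.57 [281.3 172. ] [559.1  -0.    4. ]
scene well_b 0.81 [256.6 194.1] [470.7   0.7   4. ]
scene well_b 0.57 [281.3 172. ] [559.1  -0.    4. ]
side fork_mid 0.53 [310.5 211.6] [ 521.1 -200.     4. ]
side spoon_mid 0.58 [335.8 211. ] [ 455.9 -189.3   17. ]
side shaker_mid 0.65 [349.5 172.2] [ 438.6 -370.4   37.5]
side jar_mid 0.68 [305.2 172.8] [ 562.2 -361.1   33. ]
side spout_mid 0.52 [339.8 168.8] [ 470.6 -417.8   24. ]
side brush_mid 0.73 [280.7 208.4] [ 596.9 -196.    10. ]
side fork_rest 0.56 [265.8 300.9] [551.  137.4   4. ]
side spoon_rest 0.71 [307.5 310. ] [469.  150.2   4. ]
side well_a 0.77 [322.3 262.7] [462.    5.4   4. ]
side well_a 0.61 [280.9 259.6] [551.1   6.9   4. ]
side well_b 0.77 [322.3 262.7] [462.    5.4   4. ]
side well_b 0.61 [280.9 259.6] [551.1   6.9   4. ]
```

```bash
python3 - <<'E'
import cv2,numpy as np
a=cv2.imread("pics/scene0.png")[110:220,165:310]; b=cv2.imread("pics/side0.png")[230:360,235:350]
cv2.imwrite("pics/z1.png",cv2.resize(a,None,fx=5,fy=5,interpolation=cv2.INTER_CUBIC))
cv2.imwrite("pics/z2.png",cv2.resize(b,None,fx=4.5,fy=4.5,interpolation=cv2.INTER_CUBIC))
a=cv2.imread("pics/scene0.png")[165:310,290:450]
cv2.imwrite("pics/z3.png",cv2.resize(a,None,fx=4,fy=4,interpolation=cv2.INTER_CUBIC))
E
```

```text
(no output)
```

View pics/z1.png

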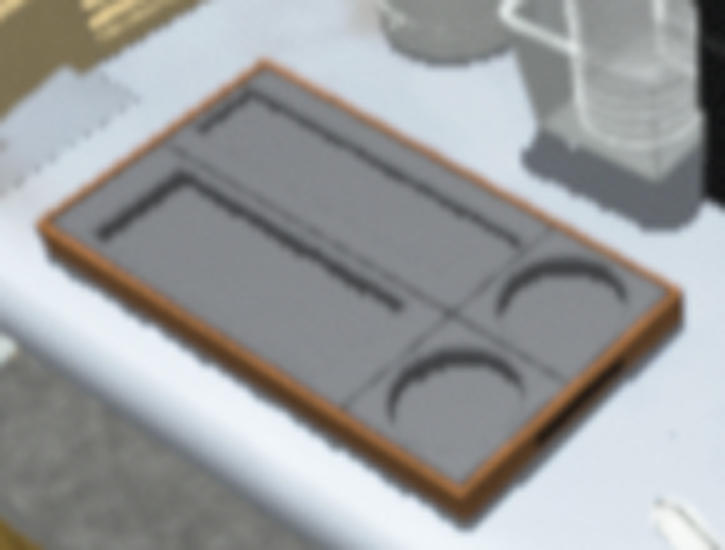

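View pics/z2.png

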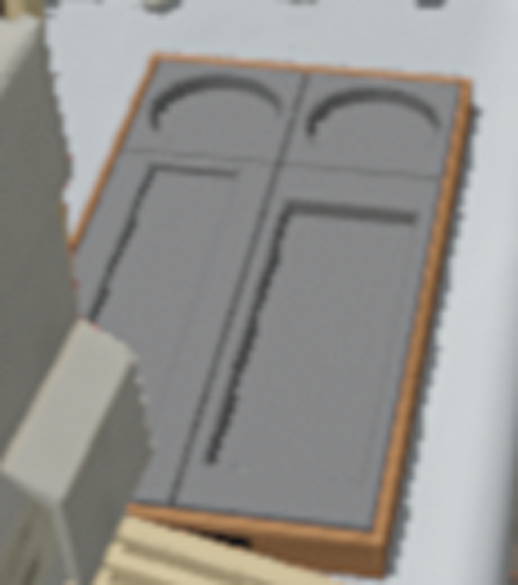

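View pics/z3.png

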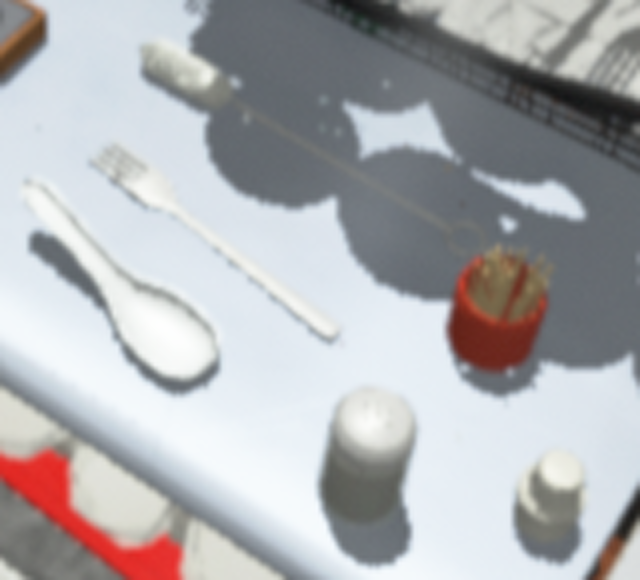

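```bash
python3 - <<'E'
from h import *
np.set_printoptions(suppress=True,precision=1)
c=cam("scene");d=cam("side")
A=[onz(c,p,21) for p in [(173.4,155),(218,122.6),(301,168.4),(257.6,208)]]
B=[onz(d,p,21) for p in [(269.4,242.7),(339,248.2),(318.8,348.9)]]
print(np.array(A));print(np.array(B))
for i in range(4): print(np.linalg.norm(A[i]-A[i-1]))
print(np.linalg.norm(B[1]-B[0]),np.linalg.norm(B[2]-B[1]))
# seams z=20
print("wells scene seam",[onz(c,p,20) for p in [(165+450/5,110+312/5)]])
print("side seam",[onz(d,p,20) for p in [(235+283/4.5,230+162/4.5)]])
# object points
def s(x,y): return (290+x/4,165+y/4)
print("fork tines,end",onz(c,s(118,158),4),onz(c,s(338,335),3))
print("spoon end,bowl",onz(c,s(32,182),35),onz(c,s(195,375),8))
print("shaker top",onz(c,s(374,412),75))
print("jar rim", onz(c,s(500,275),46))
E
```

```text
[[431.6 243.   21. ]
 [584.9 243.7  21. ]
 [585.1 -41.9  21. ]
 [433.2 -39.8  21. ]]
[[583.9 -27.8  21. ]
 [430.5 -27.8  21. ]
 [432.5 253.2  21. ]]
282.7889194056436
153.26373830900448
285.6157014649636
151.97960237369097
153.3568277806408 281.046690457027
wells scene seam [array([509.9,  39.2,  20. ])]
side seam [array([506.5,  44. ,  20. ])]
fork tines,end [ 533.6 -136.1    4. ] [ 508.4 -299.1    3. ]
spoon end,bowl [ 473.2 -123.5   35. ] [ 441.5 -254.4    8. ]
shaker top [ 440.6 -351.9   75. ]
jar rim [ 562.1 -356.9   46. ]
```

```bash
cat >> h.py <<'E'
import sys
def tl(yaw,frm,to):
    d=np.array(to,float)-np.array(frm,float); c,s=np.cos(yaw),np.sin(yaw)
    return np.round(np.array([c*d[0]+s*d[1], s*d[0]-c*d[1], -d[2]])/1000,4)
E
python3 - <<'E'
from h import *
np.set_printoptions(suppress=True,precision=1)
c=cam("scene")
for p in [(312,150),(462,230),(180,140),(160,140),(60,75),(265,95),(185,120)]: print(p,onz(c,p,0),onz(c,p,60))
p0=[220.9,611.3,231.3]
for t in [[220.9,611.3,330],[330,400,330],[500,110,330]]: print(tl(1.224,p0,t))
E
```

```text
(312, 150) [668.4 -10.9   0. ] [619.8 -49.8  60. ]
(462, 230) [ 664.4 -425.9    0. ] [ 616.1 -430.4   60. ]
(180, 140) [489.9 295.1   0. ] [456.  230.8  60. ]
(160, 140) [458.1 338.2   0. ] [426.9 270.3  60. ]
(60, 75) [464.6 837.6   0. ] [432.8 728.3  60. ]
(265, 95) [771.4 244.4   0. ] [714.2 184.4  60. ]
(185, 120) [552.9 348.    0. ] [513.8 279.3  60. ]
[ 0.   0.  -0.1]
[-0.2  0.2 -0.1]
[-0.4  0.4 -0.1]
```

Request:
move_arm([
  [[0,0,-0.05,0,0,0],[0,0,-0.099,0,0,0],[-0.05,0.05,-0.099,0,0,0.15],[-0.1,0.11,-0.099,0,0,0.3],[-0.1616,0.1743,-0.099,0,0,0.45],[-0.2,0.22,-0.099,0,0,0.6],[-0.24,0.27,-0.099,0,0,0.75],[-0.28,0.32,-0.099,0,0,0.9],[-0.32,0.37,-0.099,0,0,1.05],[-0.35,0.41,-0.099,0,0,1.15],[-0.3765,0.4328,-0.099,0,0,1.224],[-0.3765,0.4328,-0.099,0,0,1.224],[-0.3765,0.4328,-0.099,0,0,1.224],[-0.3765,0.4328,-0.099,0,0,1.224]],
], jaw=1)

```text
clock: 3.15
eef_pos: [499.2, 112.2, 330.1]
tool_rot: [-3.14, 0.001, 0.003]
force: [0.1, -0.4, 0.0]
width: 85.7
```

```bash
python3 - <<'E'
from h import *
np.set_printoptions(suppress=True,precision=1)
s=ctrl.read_state();print(s["clock"],s["eef_pos"],s["tool_rot"]*100,s["qpos"])
c=cam("wrist");cv2.imwrite("pics/w1.png",c["img"]);
for t in Z:
  for r in models.place_of("wrist",t)[:2]:
    if r["score"]>.2: print(t,round(r["score"],2),np.array(r["uv"]),onz(c,r["uv"],Z[t]))
E
```

```text
3.15 [499.2 112.2 330.1] [-314.     0.1    0.3] [-0.6  0.3  0.5  1.8 -0.2  1.1 -0.1]
fork_mid 0.57 [337.2 335.8] [ 523.9 -203.9    4. ]
spoon_mid 0.66 [297.6 334.2] [ 460.8 -190.    17. ]
brush_mid 0.71 [388.2 348.3] [ 606.8 -223.4   10. ]
fork_rest 0.92 [362.1 116.9] [550.7 144.6   4. ]
spoon_rest 0.69 [304.  117.3] [475.  143.9   4. ]
well_a 0.78 [305.  217.3] [474.4   3.2   4. ]
well_a 0.68 [355.3 216.5] [546.4   4.6   4. ]
well_b 0.78 [305.  217.3] [474.4   3.2   4. ]
well_b 0.68 [355.3 216.5] [546.4   4.6   4. ]
```

View pics/w1.png

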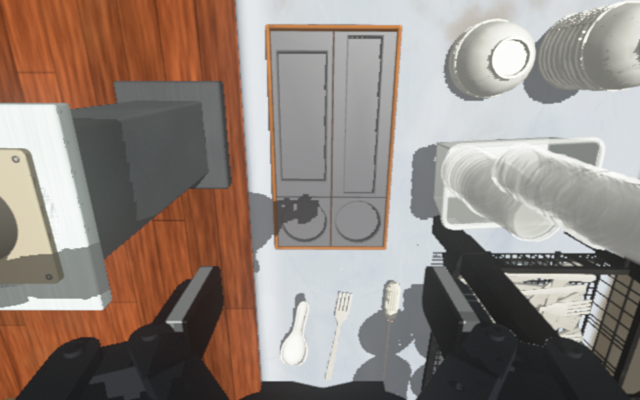

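```bash
python3 - <<'E'
from h import *
np.set_printoptions(suppress=True,precision=1)
c=cam("wrist")
for n,p,z in [("tl",(266,25),21),("tr",(403,25),21),("br",(386,248),21),("bl",(277,248),21),("seam top",(333,31),20),("seam cross",(331,197),20),("wellL",(302,220),20),("wellR",(357,221),20),
 ("spoon rec tl",(278,51),20),("tr",(327,51),20),("bl",(281,180),20),("fork tl",(347,35),20),("tr",(383,36),20),("bl",(345,192),20),("br",(375,193),20),
 ("fork tines",(344,293),4),("fork end",(328,376),3),("spoon end",(304,293),35),("bowl end",(291,366),8)]: print(n,onz(c,p,z))
cv2.imwrite("pics/z4.png",cv2.resize(c["img"][10:260,255:415],None,fx=2.4,fy=2.4,interpolation=cv2.INTER_CUBIC))
E
```

```text
tl [434.7 248.6  21. ]
tr [593.8 248.4  21. ]
br [590.6 -39.6  21. ]
bl [435.3 -39.4  21. ]
seam top [512.6 242.3  20. ]
seam cross [511.7  37.   20. ]
wellL [471.7   3.3  20. ]
wellR [548.1   1.7  20. ]
spoon rec tl [447.4 220.7  20. ]
tr [505.6 220.6  20. ]
bl [444.8  61.1  20. ]
fork tl [529.1 238.   20. ]
tr [571.4 236.9  20. ]
bl [530.6  44.1  20. ]
br [571.2  42.7  20. ]
fork tines [ 533.4 -125.9    4. ]
fork end [ 509.4 -291.5    3. ]
spoon end [ 473.3 -104.7   35. ]
bowl end [ 447.5 -264.9    8. ]
```

View pics/z4.png

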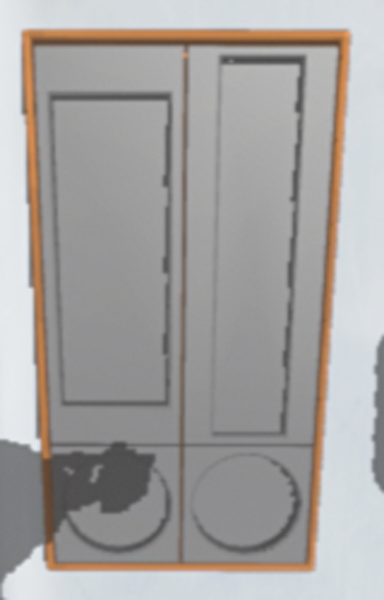

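Request:
move_arm([
  [[0,0.06,0,0,0,0],[0,0.12,0,0,0,0.05],[0,0.18,0,0,0,0.1],[0,0.24,0,0,0,0.144],[0,0.3,0,0,0,0.144],[0,0.33,0,0,0,0.144],[0,0.33,0,0,0,0.144],[0,0.33,0,0,0,0.144],[0,0.33,0,0,0,0.144]],
])

```text
clock: 4.88
eef_pos: [500.3, -218.2, 330.2]
tool_rot: [-3.141, 0.0, -0.142]
force: [0.5, -0.7, 0.5]
width: 85.9
```

```bash
python3 - <<'E'
from h import *
np.set_printoptions(suppress=True,precision=1)
s=ctrl.read_state();print(s["clock"],s["eef_pos"],s["tool_rot"]*100,s["qpos"])
c=cam("wrist");cv2.imwrite("pics/w2.png",c["img"]);
for t in Z:
  for r in models.place_of("wrist",t)[:2]:
    if r["score"]>.2: print(t,round(r["score"],2),np.array(r["uv"]),onz(c,r["uv"],Z[t]))
for t in ["fork_mid","spoon_mid"]:
  m=models.cut_out("wrist",t)[0]; print(t,m["score"],m["pixels"].sum())
  v,u=np.nonzero(m["pixels"]); P=np.array([onz(c,p,4)[:2] for p in zip(u,v)])
  r=cv2.minAreaRect(P.astype(np.float32)); print(r, P.mean(0))
E
```

```text
4.875 [ 500.3 -218.2  330.2] [-314.1    0.   -14.2] [-0.   0.4  0.6  1.7 -0.3  1.1  0.5]
fork_mid 0.75 [340.5 132.9] [ 525.8 -210.4    4. ]
spoon_mid 0.94 [287.4 122.4] [ 460.1 -185.6   17. ]
shaker_mid 0.56 [290.8 247.5] [ 437.7 -350.7   37.5]
jar_mid 0.6 [375.6 244.9] [ 553.6 -365.7   33. ]
spout_mid 0.66 [331.2 288.3] [ 483.  -431.8   24. ]
brush_mid 0.62 [401.2 128.6] [ 604.5 -215.2   10. ]
fork_rest 0.65 [399.2 130.7] [ 602.9 -218.6    4. ]
fork_mid 0.98 967
((520.069580078125, -210.06088256835938), (174.9886474609375, 21.343975067138672), 78.98385620117188) [ 524.6 -199.2]
spoon_mid 0.59 2092
((459.3083190917969, -187.500244140625), (142.00448608398438, 42.04564666748047), 80.8761978149414) [ 457.7 -198.9]
```

View pics/w2.png

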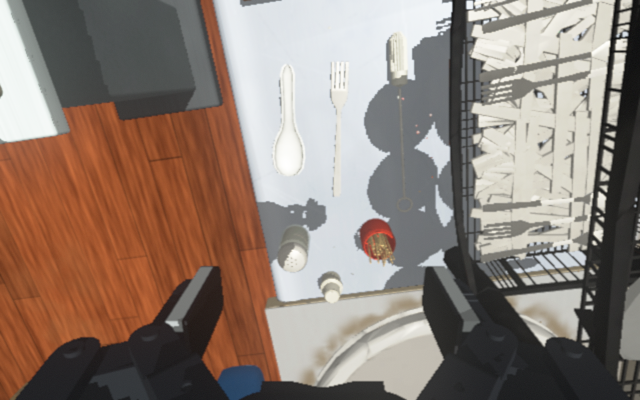

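```bash
python3 - <<'E'
from h import *
np.set_printoptions(suppress=True,precision=1)
c=cam("wrist")
for t,z in [("fork_mid",4),("spoon_mid",14)]:
  m=models.cut_out("wrist",t)[0]["pixels"]; print(t)
  for v in range(0,400,8):
    u=np.nonzero(m[v])[0]
    if len(u): print(v,u.min(),u.max(),onz(c,((u.min()+u.max())/2,v),z)[:2],np.round(onz(c,(u.max()+1,v),z)-onz(c,(u.min(),v),z),1)[:2])
for t,z in [("shaker_mid",0),("jar_mid",0),("spout_mid",0)]:
  m=models.cut_out("wrist",t)[0]; v,u=np.nonzero(m["pixels"]); print(t,m["score"],u.min(),u.max(),v.min(),v.max(),m["uv"])
E
```

```text
fork_mid
64 332 348 [ 535.8 -127.7] [20.9 -3.1]
72 332 348 [ 534.6 -137. ] [21.1 -3.1]
80 331 347 [ 532.1 -146.3] [21.2 -3.1]
88 331 347 [ 530.9 -155.9] [21.4 -3.1]
96 331 347 [ 529.6 -165.6] [21.5 -3.1]
104 334 344 [ 528.3 -175.4] [14. -2.]
112 336 342 [ 527.  -185.4] [ 9.  -1.3]
120 336 341 [ 525.  -195.5] [ 7.8 -1.1]
128 336 341 [ 523.7 -205.7] [ 7.8 -1.1]
136 336 341 [ 522.3 -216.2] [ 7.9 -1.2]
144 336 340 [ 520.3 -226.7] [ 6.6 -1. ]
152 335 339 [ 517.5 -237.2] [ 6.7 -1. ]
160 335 340 [ 516.8 -248.2] [ 8.1 -1.2]
168 334 340 [ 514.6 -259.2] [ 9.5 -1.4]
176 334 341 [ 513.8 -270.5] [10.9 -1.6]
184 334 341 [ 512.3 -281.9] [11.  -1.6]
192 334 340 [ 510.1 -293.4] [ 9.7 -1.4]
spoon_mid
64 282 290 [ 470.2 -118.4] [10.9 -1.6]
72 280 294 [ 469.8 -127.6] [18.2 -2.7]
80 280 294 [ 468.1 -136.8] [18.3 -2.7]
88 281 295 [ 467.7 -146.3] [18.5 -2.7]
96 281 294 [ 465.4 -155.7] [17.4 -2.5]
104 282 294 [ 464.3 -165.3] [16.2 -2.4]
112 282 294 [ 462.6 -175. ] [16.3 -2.4]
120 281 295 [ 460.8 -184.9] [19.  -2.8]
128 279 297 [ 459.  -194.9] [24.2 -3.5]
136 276 301 [ 457.9 -205.1] [33.4 -4.9]
144 274 304 [ 456.7 -215.5] [40.1 -5.9]
152 273 305 [ 454.8 -226. ] [43.  -6.3]
160 273 304 [ 452.3 -236.5] [42.  -6.1]
168 276 302 [ 451.  -247.3] [35.7 -5.2]
shaker_mid 0.73 278 310 223 270 [291.6, 248.8]
jar_mid 0.83 360 396 217 262 [377.0, 239.3]
spout_mid 0.97 321 342 270 301 [330.1, 287.7]
```

Request:
move_arm([
  [[0.0215,-0.0274,0.05,0,0,0.01],[0.0215,-0.0274,0.1,0,0,0.01],[0.0215,-0.0274,0.15,0,0,0.01],[0.0215,-0.0274,0.2,0,0,0.01],[0.0215,-0.0274,0.25,0,0,0.01],[0.0215,-0.0274,0.28,0,0,0.01],[0.0215,-0.0274,0.3,0,0,0.01],[0.0215,-0.0274,0.3,0,0,0.01],[0.0215,-0.0274,0.3,0,0,0.01],[0.0215,-0.0274,0.3,0,0,0.01]],
], jaw=0.4)

```text
clock: 7.08
eef_pos: [526.0, -196.2, 31.4]
tool_rot: [3.141, -0.002, -0.154]
force: [0.3, 0.6, 0.5]
width: 34.3
```

```bash
python3 - <<'E'
from h import *
np.set_printoptions(suppress=True,precision=1)
s=ctrl.read_state();print(s["clock"],s["eef_pos"],s["tool_rot"]*100,s["width"])
c=cam("wrist");cv2.imwrite("pics/w3.png",c["img"]);print(proj(c,s["eef_pos"]),proj(c,[525.2,-196,4]))
E
```

```text
7.075 [ 526.  -196.2   31.4] [314.1  -0.2 -15.4] 34.29584231723045
[322.3 266.1] [320.7 239.7]
```

View pics/w3.png

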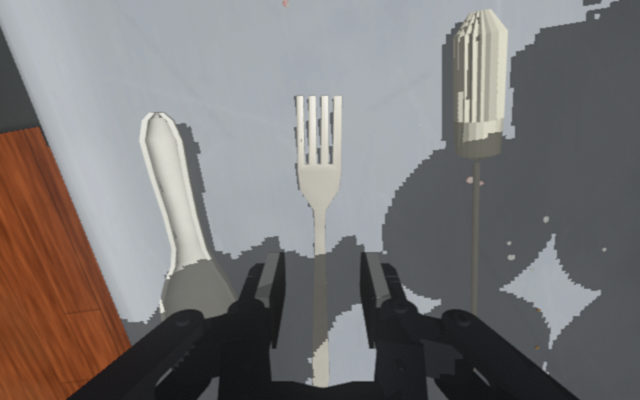

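Request:
move_arm([
  [[0,0,0.012,0,0,0],[0,0,0.022,0,0,0],[0,0,0.0275,0,0,0],[0,0,0.0275,0,0,0],[0,0,0.0275,0,0,0]],
])

```text
clock: 7.75
eef_pos: [525.2, -196.0, 2.8]
tool_rot: [3.141, -0.0, -0.154]
force: [0.5, -0.4, 0.3]
width: 34.2
```

Request:
move_arm([
  [[0,0,0,0,0,0],[0,0,0,0,0,0],[0,0,0,0,0,0],[0,0,0,0,0,0],[0,0,0,0,0,0],[0,0,0,0,0,0]],
], jaw=0)

```text
clock: 8.5
eef_pos: [525.4, -196.0, 3.2]
tool_rot: [3.142, -0.001, -0.154]
force: [-0.8, 0.6, 5.5]
width: 15.0
```

Request:
move_arm([
  [[0,0,0,0,0,0],[0,0,0,0,0,0],[0,0,-0.02,0,0,0],[0,0,-0.05,0,0,0],[0,0,-0.1,0,0,0],[0,0,-0.1,0,0,0],[0,0,-0.1,0,0,0]],
])

```text
clock: 9.38
eef_pos: [524.8, -195.3, 102.3]
tool_rot: [-3.141, 0.001, -0.154]
force: [-0.9, 0.6, -0.4]
width: 16.1
```

```bash
python3 - <<'E'
from h import *
np.set_printoptions(suppress=True,precision=1)
s=ctrl.read_state();print(s["clock"],s["eef_pos"],s["tool_rot"]*100,s["width"],s["force"])
c=cam("wrist");cv2.imwrite("pics/w4.png",c["img"])
E
```

```text
9.375 [ 524.8 -195.3  102.3] [-314.1    0.1  -15.4] 16.051121077570343 [-0.9  0.6 -0.4]
```

View pics/w4.png

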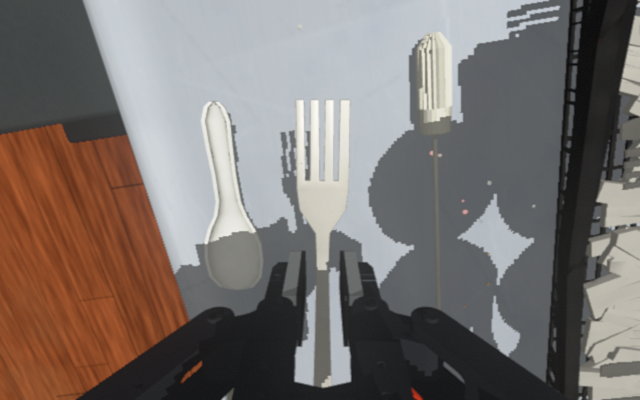

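Request:
move_arm([
  [[-0.0025,-0.03,0,0,0,-0.01],[-0.0062,-0.075,0,0,0,-0.03],[-0.0103,-0.125,0,0,0,-0.05],[-0.0144,-0.175,0,0,0,-0.08],[-0.0185,-0.225,0,0,0,-0.1],[-0.0226,-0.275,0,0,0,-0.13],[-0.0263,-0.32,0,0,0,-0.154],[-0.0281,-0.342,0.01,0,0,-0.154],[-0.0289,-0.3512,0.03,0,0,-0.154],[-0.0289,-0.3512,0.0525,0,0,-0.154],[-0.0289,-0.3512,0.0525,0,0,-0.154],[-0.0289,-0.3512,0.0525,0,0,-0.154],[-0.0289,-0.3512,0.0525,0,0,-0.154]],
])

```text
clock: 11.05
eef_pos: [551.1, 154.8, 50.9]
tool_rot: [3.142, -0.001, -0.001]
force: [-0.6, 0.2, -0.3]
width: 15.2
```

```bash
python3 - <<'E'
from h import *
np.set_printoptions(suppress=True,precision=1)
s=ctrl.read_state();print(s["clock"],s["eef_pos"],s["tool_rot"]*100,s["width"],s["force"])
c=cam("wrist");cv2.imwrite("pics/w5.png",c["img"])
for p in [(529.5,43.5,20),(571.5,43.5,20),(529.5,237.5,20),(571.5,237.5,20)]: print(proj(c,p))
E
```

```text
11.05 [551.1 154.8  50.9] [314.2  -0.1  -0.1] 15.18634588767999 [-0.6  0.2 -0.3]
[289.3 394.4]
[354.6 394.2]
[275.7  75.5]
[366.   75.3]
```

View pics/w5.png

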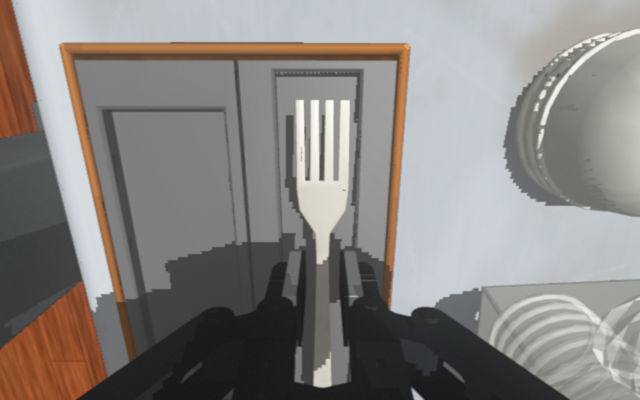

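Request:
move_arm([
  [[-0.001,-0.001,0.015,0,0,0],[-0.001,-0.001,0.025,0,0,0],[-0.001,-0.001,0.0297,0,0,0],[-0.001,-0.001,0.0297,0,0,0],[-0.001,-0.001,0.0297,0,0,0]],
])

```text
clock: 11.72
eef_pos: [549.7, 156.6, 20.7]
tool_rot: [-3.142, -0.0, -0.0]
force: [0.3, -1.0, -0.7]
width: 15.4
```

Request:
move_arm([
  [[0,0,0,0,0,0],[0,0,0,0,0,0],[0,0,0,0,0,0],[0,0,0,0,0,0],[0,0,-0.02,0,0,0],[0,0,-0.06,0,0,0],[0,0,-0.12,0,0,0],[0,0,-0.18,0,0,0],[0,0,-0.23,0,0,0],[0,0,-0.23,0,0,0],[0,0,-0.23,0,0,0]],
], jaw=0.4)

```text
clock: 13.1
eef_pos: [548.8, 156.8, 250.1]
tool_rot: [-3.141, 0.001, 0.0]
force: [0.1, -0.4, -0.9]
width: 33.8
```

```bash
python3 - <<'E'
from h import *
np.set_printoptions(suppress=True,precision=1)
s=ctrl.read_state();print(s["clock"],s["eef_pos"],s["tool_rot"]*100,s["width"],s["force"])
c=cam("wrist");cv2.imwrite("pics/w6.png",c["img"])
E
```

```text
13.1 [548.8 156.8 250.1] [-314.1    0.1    0. ] 33.81027190145412 [ 0.1 -0.4 -0.9]
```

View pics/w6.png

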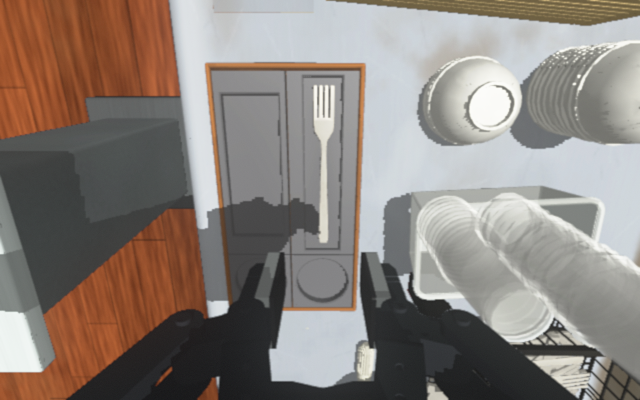

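Request:
move_arm([
  [[-0.01,0.04,0,0,0,0.02],[-0.025,0.09,0,0,0,0.05],[-0.04,0.145,0,0,0,0.08],[-0.055,0.2,0,0,0,0.11],[-0.07,0.255,0.03,0,0,0.14],[-0.08,0.305,0.08,0,0,0.165],[-0.085,0.3225,0.13,0,0,0.165],[-0.085,0.3225,0.18,0,0,0.165],[-0.085,0.3225,0.2,0,0,0.165],[-0.085,0.3225,0.2,0,0,0.165],[-0.085,0.3225,0.2,0,0,0.165],[-0.085,0.3225,0.2,0,0,0.165]],
], jaw=0.5)

```text
clock: 14.65
eef_pos: [465.1, -165.9, 51.5]
tool_rot: [3.141, -0.002, -0.165]
force: [-0.1, 0.4, -0.3]
width: 42.7
```

```bash
python3 - <<'E'
from h import *
np.set_printoptions(suppress=True,precision=1)
s=ctrl.read_state();print(s["clock"],s["eef_pos"],s["tool_rot"]*100,s["width"],s["force"])
c=cam("wrist");cv2.imwrite("pics/w7.png",c["img"])
for r in models.place_of("wrist","spoon_mid")[:1]: print(r, onz(c,r["uv"],17))
print(proj(c,[464.5,-166,20]))
E
```

```text
14.65 [ 465.1 -165.9   51.5] [314.1  -0.2 -16.5] 42.68419641439529 [-0.1  0.4 -0.3]
{'uv': [321.5, 271.7], 'score': 0.57} [ 460.9 -189.1   17. ]
[321.  236.8]
```

View pics/w7.png

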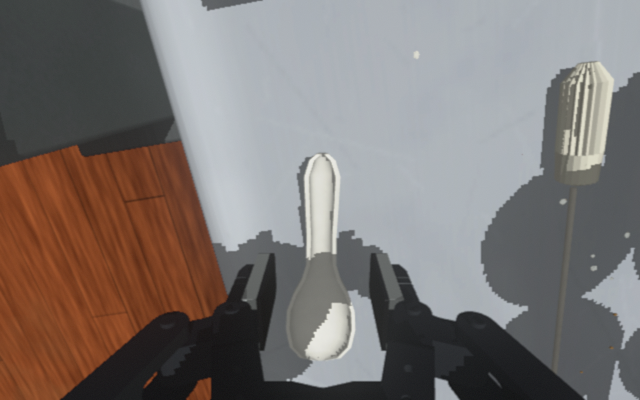

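Request:
move_arm([
  [[0,0,0.015,0,0,0],[0,0,0.03,0,0,0],[0,0,0.04,0,0,0],[0,0,0.0433,0,0,0],[0,0,0.0433,0,0,0],[0,0,0.0433,0,0,0]],
])

```text
clock: 15.5
eef_pos: [464.6, -166.0, 7.5]
tool_rot: [3.141, -0.0, -0.165]
force: [0.6, 0.8, -0.4]
width: 42.7
```

Request:
move_arm([
  [[0,0,0,0,0,0],[0,0,0,0,0,0],[0,0,0,0,0,0],[0,0,0,0,0,0],[0,0,0,0,0,0],[0,0,0,0,0,0],[0,0,0,0,0,0],[0,0,0,0,0,0],[0,0,-0.01,0,0,0],[0,0,-0.03,0,0,0],[0,0,-0.07,0,0,0],[0,0,-0.1,0,0,0],[0,0,-0.1,0,0,0],[0,0,-0.1,0,0,0]],
], jaw=0)

```text
clock: 17.25
eef_pos: [464.0, -165.5, 107.0]
tool_rot: [-3.141, 0.001, -0.165]
force: [0.1, -0.3, -0.4]
width: 11.9
```

```bash
python3 - <<'E'
from h import *
np.set_printoptions(suppress=True,precision=1)
s=ctrl.read_state();print(s["clock"],s["eef_pos"],s["tool_rot"]*100,s["width"],s["force"])
c=cam("wrist");cv2.imwrite("pics/w8.png",c["img"]);cv2.imwrite("pics/sd8.png",cv2.resize(cam("side")["img"][120:270,250:400],None,fx=4,fy=4))
E
```

```text
17.25 [ 464.  -165.5  107. ] [-314.1    0.1  -16.5] 11.87382540453872 [ 0.1 -0.3 -0.4]
```

View pics/w8.png

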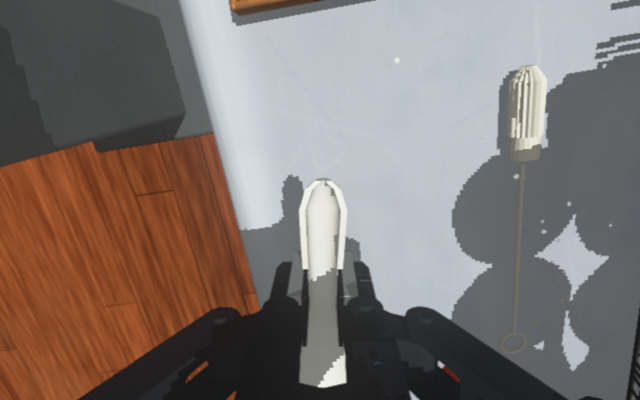

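View pics/sd8.png

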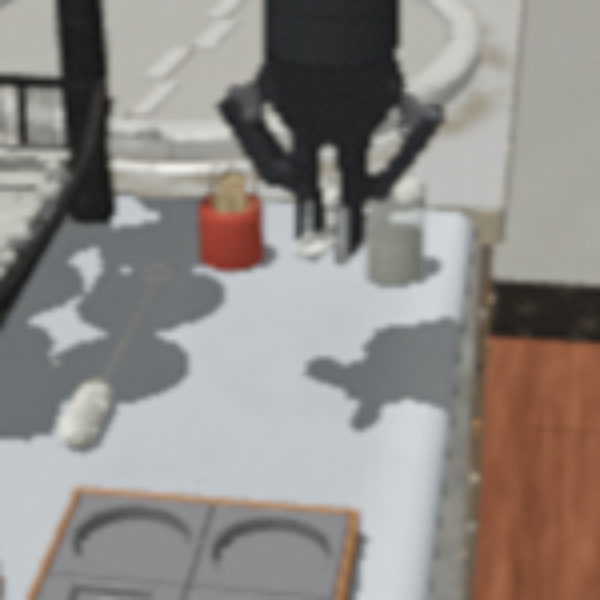

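```bash
python3 - <<'E'
from h import *
np.set_printoptions(suppress=True,precision=1)
c=cam("wrist");s=ctrl.read_state()
T=np.eye(4);M=R.from_euler('xyz',s["tool_rot"]).as_matrix()
for th in np.radians([0,10,20,30,45]):
  # rotate about grasp (z=-13 tool), tip rel: y=-50, z=-(35-20)=-15
  y,z=-50,-15
  y2=y*np.cos(th)-z*np.sin(th); z2=z*np.cos(th)+y*np.sin(th)
  p=s["eef_pos"]+M@np.array([0,y2,-13+z2]); print(np.degrees(th),proj(c,p))
E
```

```text
0.0 [322.2 177.7]
10.0 [322.2 195.2]
20.0 [322.3 218.5]
29.999999999999996 [322.3 246.9]
45.0 [322.3 296. ]
```

Request:
move_arm([
  [[-0.0034,-0.025,0,0,0,-0.01],[-0.0088,-0.065,0,0,0,-0.03],[-0.0149,-0.11,0,0,0,-0.06],[-0.021,-0.155,0,0,0,-0.08],[-0.0271,-0.2,0,0,0,-0.1],[-0.0332,-0.245,0,0,0,-0.13],[-0.0386,-0.285,0,0,0,-0.15],[-0.042,-0.31,0.01,0,0,-0.165],[-0.0439,-0.3242,0.03,0,0,-0.165],[-0.0439,-0.3242,0.047,0,0,-0.165],[-0.0439,-0.3242,0.047,0,0,-0.165],[-0.0439,-0.3242,0.047,0,0,-0.165]],
])

```text
clock: 18.9
eef_pos: [474.5, 159.7, 60.0]
tool_rot: [3.141, 0.0, -0.002]
force: [1.1, 0.3, -1.0]
width: 11.8
```

```bash
python3 - <<'E'
from h import *
np.set_printoptions(suppress=True,precision=1)
s=ctrl.read_state();print(s["clock"],s["eef_pos"],s["tool_rot"]*100,s["width"],s["force"])
c=cam("wrist");cv2.imwrite("pics/w9.png",c["img"])
for p in [(445,61,20),(504,61,20),(445,221,20),(504,221,20)]: print(proj(c,p))
E
```

```text
18.9 [474.5 159.7  60. ] [314.1   0.   -0.2] 11.79427634700335 [ 1.1  0.3 -1. ]
[278.  367.7]
[367.9 367.5]
[264.2 119.9]
[380.1 119.6]
```

View pics/w9.png

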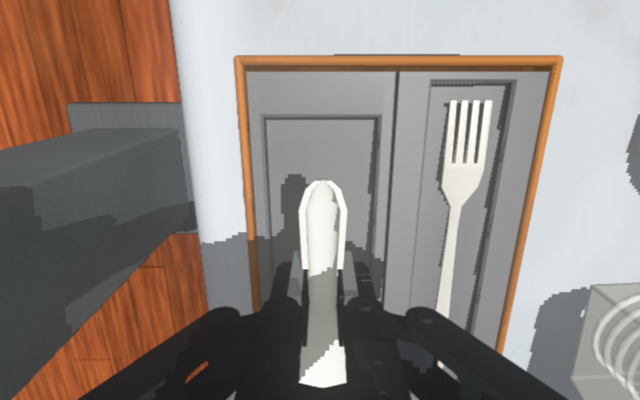

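Request:
move_arm([
  [[0,0,0.015,0,0,0],[0,0,0.03,0,0,0],[0,0,0.038,0,0,0],[0,0,0.042,0,0,0],[0,0,0.042,0,0,0],[0,0,0.042,0,0,0]],
])

```text
clock: 19.7
eef_pos: [474.7, 161.1, 18.5]
tool_rot: [-3.142, -0.0, -0.0]
force: [1.3, -0.4, -1.5]
width: 11.6
```

Request:
move_arm([
  [[0,0,0,0,0,0],[0,0,0,0,0,0],[0,0,0,0,0,0],[0,0,-0.01,0,0,0],[0,0,-0.03,0,0,0],[0,0,-0.08,0,0,0],[0,0,-0.14,0,0,0],[0,0,-0.2,0,0,0],[0,0,-0.232,0,0,0],[0,0,-0.232,0,0,0],[0,0,-0.232,0,0,0]],
], jaw=0.27)

```text
clock: 21.08
eef_pos: [473.6, 161.2, 250.0]
tool_rot: [-3.141, 0.001, 0.0]
force: [-0.2, 0.2, -1.7]
width: 23.1
```

```bash
python3 - <<'E'
from h import *
np.set_printoptions(suppress=True,precision=1)
s=ctrl.read_state();print(s["clock"],s["eef_pos"],s["tool_rot"]*100,s["width"],s["force"])
c=cam("wrist");cv2.imwrite("pics/w10.png",c["img"])
E
```

```text
21.075 [473.6 161.2 250. ] [-314.1    0.1    0. ] 23.084546889439903 [-0.2  0.2 -1.7]
```

View pics/w10.png

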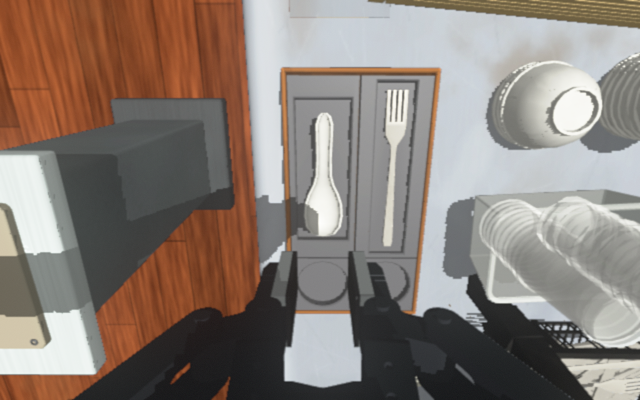

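Request:
move_arm([
  [[-0.003,0.04,-0.01,0,0,-0.1],[-0.006,0.085,-0.01,0,0,-0.22],[-0.009,0.13,-0.01,0,0,-0.34],[-0.012,0.175,-0.01,0,0,-0.46],[-0.015,0.22,-0.01,0,0,-0.58],[-0.018,0.265,-0.01,0,0,-0.7],[-0.021,0.31,-0.01,0,0,-0.82],[-0.024,0.355,-0.01,0,0,-0.94],[-0.027,0.4,-0.01,0,0,-1.06],[-0.03,0.445,-0.01,0,0,-1.18],[-0.032,0.485,-0.01,0,0,-1.3],[-0.034,0.51,-0.01,0,0,-1.42],[-0.0345,0.521,-0.01,0,0,-1.52],[-0.0345,0.521,-0.01,0,0,-1.5708],[-0.0345,0.521,-0.01,0,0,-1.5708],[-0.0345,0.521,-0.01,0,0,-1.5708]],
], jaw=1)

```text
clock: 23.12
eef_pos: [439.6, -359.4, 259.5]
tool_rot: [-3.14, -0.001, 1.57]
force: [0.1, 0.5, -0.6]
width: 85.6
```

```bash
python3 - <<'E'
from h import *
np.set_printoptions(suppress=True,precision=2)
s=ctrl.read_state();print(s["clock"],s["eef_pos"],s["tool_rot"],s["qpos"],s["width"],s["force"])
c=cam("wrist");cv2.imwrite("pics/w11.png",c["img"])
for t in Z:
  for r in models.place_of("wrist",t)[:1]:
    if r["score"]>.2: print(t,round(r["score"],2),np.array(r["uv"]),onz(c,r["uv"],Z[t]))
E
```

```text
23.125 [ 439.6  -359.44  259.47] [-3.14 -0.    1.57] [ 0.43  0.5   0.32  1.72 -0.18  0.96  2.39] 85.64696900030712 [ 0.05  0.5  -0.58]
shaker_mid 0.81 [329.9 161.2] [ 441.38 -352.04   37.5 ]
jar_mid 0.58 [319.7 258.7] [ 559.75 -363.32   33.  ]
spout_mid 0.93 [258.4 197.9] [ 486.91 -432.6    24.  ]
well_a 0.92 [630.1 178.7] [471.07   1.84   4.  ]
well_b 0.92 [630.1 178.7] [471.07   1.84   4.  ]
```

View pics/w11.png

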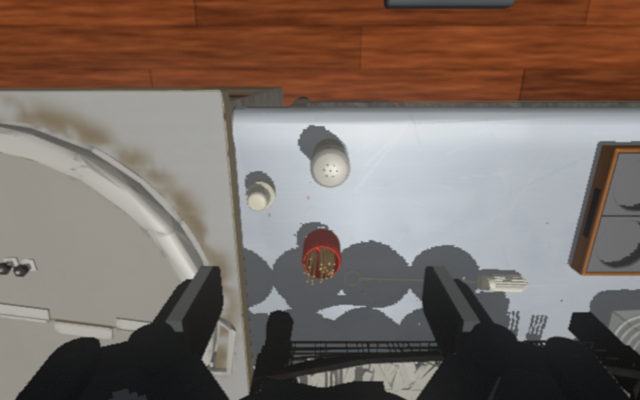

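```bash
python3 - <<'E'
from h import *
np.set_printoptions(suppress=True,precision=1)
c=cam("wrist")
cv2.imwrite("pics/z11.png",cv2.resize(c["img"][115:300,235:375],None,fx=4,fy=3.2*1.25,interpolation=cv2.INTER_CUBIC)[:600])
def cyl(x,y,r,z0,z1):
  m=np.zeros((400,640),np.uint8)
  pts=np.array([proj(c,(x+r*np.cos(a),y+r*np.sin(a),z)) for a in np.linspace(0,6.28,40) for z in (z0,z1)]).astype(np.float32)
  h=cv2.convexHull(pts); cv2.fillPoly(m,[np.round(h*16).astype(np.int32)],1,shift=4); return m>0
from scipy.optimize import minimize
for t,r,z1,g in [("shaker_mid",21.5,72,(441,-352)),("jar_mid",23,50,(559,-363)),("spout_mid",16,46,(485,-432))]:
  m=models.cut_out("wrist",t)[0]; v,u=np.nonzero(m["pixels"]); print(t,m["score"],u.min(),u.max(),v.min(),v.max())
  f=lambda p:-(cyl(p[0],p[1],r,0,z1)&m["pixels"]).sum()/(cyl(p[0],p[1],r,0,z1)|m["pixels"]).sum()
  best=min(((f((g[0]+a,g[1]+b)),g[0]+a,g[1]+b) for a in range(-12,13) for b in range(-10,11)))
  print(best)
E
```

```text
shaker_mid 0.87 311 350 136 186
(np.float64(-0.8184117349519474), 440, -352)
jar_mid 0.61 303 341 228 282
(np.float64(-0.8934689507494646), 558, -361)
spout_mid 0.63 248 275 177 208
(np.float64(-0.7059942911512845), 481, -428)
```

View pics/z11.png

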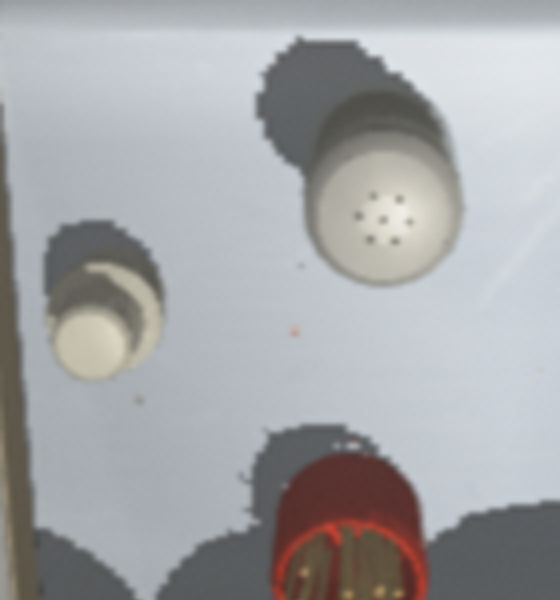

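Request:
move_arm([
  [[0.008,0.0005,0.04,0,0,0],[0.008,0.0005,0.09,0,0,0],[0.008,0.0005,0.14,0,0,0],[0.008,0.0005,0.18,0,0,0],[0.008,0.0005,0.21,0,0,0],[0.008,0.0005,0.23,0,0,0],[0.008,0.0005,0.24,0,0,0],[0.008,0.0005,0.24,0,0,0],[0.008,0.0005,0.24,0,0,0]],
])

```text
clock: 25.0
eef_pos: [441.0, -352.3, 21.1]
tool_rot: [3.14, 0.001, 1.571]
force: [0.3, -0.3, 0.0]
width: 85.5
```

```bash
python3 - <<'E'
from h import *
np.set_printoptions(suppress=True,precision=2)
s=ctrl.read_state();print(s["clock"],s["eef_pos"],s["tool_rot"],s["width"],s["force"])
c=cam("wrist");cv2.imwrite("pics/w12.png",c["img"])
E
```

```text
25.0 [ 440.96 -352.33   21.12] [3.14 0.   1.57] 85.45994429515056 [ 0.27 -0.3   0.01]
```

View pics/w12.png

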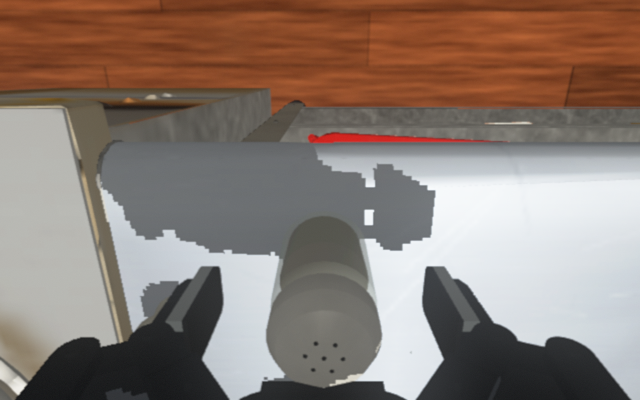

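Shaker is centred between the fingers (column ~323). Close and lift.

Request:
move_arm([
  [[0,0,0,0,0,0],[0,0,0,0,0,0],[0,0,0,0,0,0],[0,0,0,0,0,0],[0,0,0,0,0,0],[0,0,0,0,0,0],[0,0,0,0,0,0]],
], jaw=0)

```text
clock: 25.92
eef_pos: [440.6, -351.8, 21.0]
tool_rot: [3.141, -0.0, 1.571]
force: [-0.4, 1.2, 5.3]
width: 38.8
```

Request:
move_arm([
  [[0,0,-0.01,0,0,0],[0,0,-0.03,0,0,0],[0,0,-0.055,0,0,0],[0,0,-0.08,0,0,0],[0,0,-0.08,0,0,0],[0,0,-0.08,0,0,0]],
])

```text
clock: 26.68
eef_pos: [440.1, -351.4, 99.8]
tool_rot: [-3.141, -0.001, 1.571]
force: [-0.1, -0.4, -1.1]
width: 38.8
```

```bash
python3 - <<'E'
from h import *
np.set_printoptions(suppress=True,precision=2)
s=ctrl.read_state();print(s["clock"],s["eef_pos"],s["tool_rot"],s["width"],s["force"],s["qpos"])
c=cam("wrist");a=c["img"]
b=cam("scene")["img"][150:310,310:470]
cv2.imwrite("pics/w13.png",np.hstack([cv2.resize(a,(480,300)),cv2.resize(b,(300,300),interpolation=cv2.INTER_CUBIC)]))
E
```

```text
26.675 [ 440.07 -351.39   99.8 ] [-3.14 -0.    1.57] 38.826128082718256 [-0.06 -0.38 -1.13] [ 0.47  0.7   0.24  1.88 -0.28  0.59  2.46]
```

View pics/w13.png

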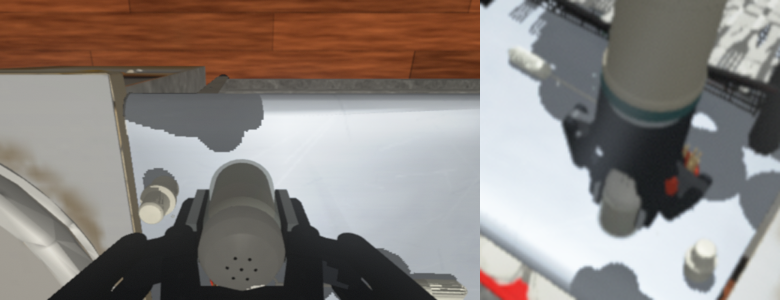

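Request:
move_arm([
  [[0.01,0.003,0,0,0,0],[0.03,0.009,0,0,0,0],[0.06,0.018,0,0,0,0],[0.095,0.029,0,0,0,0],[0.13,0.04,0,0,0,0],[0.165,0.051,0,0,0,0],[0.2,0.062,0,0,0,0],[0.235,0.073,0,0,0,0],[0.27,0.084,0,0,0,0],[0.3,0.094,0,0,0,0],[0.325,0.101,0,0,0,0],[0.342,0.106,0,0,0,0],[0.351,0.108,0.01,0,0,0],[0.3535,0.109,0.025,0,0,0],[0.3535,0.109,0.04,0,0,0],[0.3535,0.109,0.045,0,0,0],[0.3535,0.109,0.045,0,0,0],[0.3535,0.109,0.045,0,0,0]],
])

```text
clock: 29.02
eef_pos: [549.7, 1.2, 55.6]
tool_rot: [3.141, 0.0, 1.57]
force: [0.7, 0.1, -0.4]
width: 39.5
```

```bash
python3 - <<'E'
from h import *
np.set_printoptions(suppress=True,precision=2)
s=ctrl.read_state();print(s["clock"],s["eef_pos"],s["tool_rot"],s["width"],s["force"],s["qpos"])
c=cam("wrist");a=c["img"].copy()
for x in (474.5,549.5):
  P=np.array([proj(c,(x+31*np.cos(t),1.5+31*np.sin(t),20)) for t in np.linspace(0,6.28,60)])
  cv2.polylines(a,[np.round(P).astype(np.int32)],True,(0,0,255),1)
cv2.imwrite("pics/w14.png",a)
cv2.imwrite("pics/sd14.png",cv2.resize(cam("side")["img"][190:350,230:370],None,fx=3.5,fy=3.5,interpolation=cv2.INTER_CUBIC))
E
```

```text
29.025 [549.72   1.18  55.59] [3.14 0.   1.57] 39.49507897574252 [ 0.67  0.1  -0.42] [-0.23  0.76  0.27  1.94 -0.41  0.49  1.9 ]
```

View pics/w14.png

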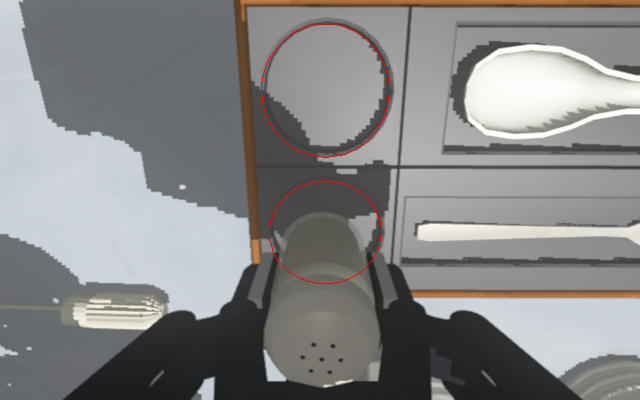

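View pics/sd14.png

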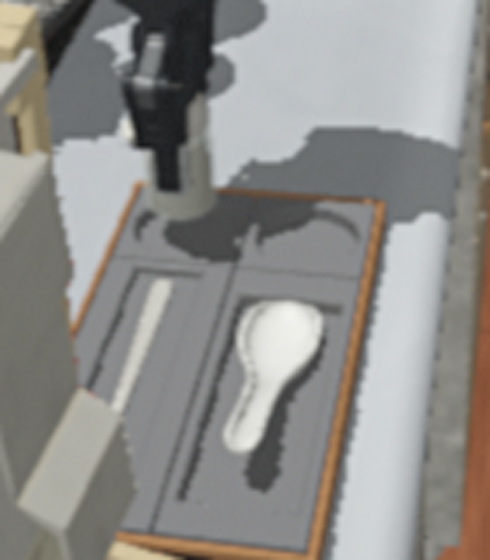

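Request:
move_arm([
  [[0.001,-0.0005,0.008,0,0,0],[0.001,-0.0005,0.016,0,0,0],[0.001,-0.0005,0.021,0,0,0],[0.001,-0.0005,0.0245,0,0,0],[0.001,-0.0005,0.0252,0,0,0],[0.001,-0.0005,0.0252,0,0,0],[0.001,-0.0005,0.0252,0,0,0]],
])

```text
clock: 30.0
eef_pos: [549.1, 2.6, 30.2]
tool_rot: [3.141, 0.0, 1.571]
force: [0.0, 0.2, -0.9]
width: 39.0
```

Request:
move_arm([
  [[0,0,0,0,0,0],[0,0,0,0,0,0],[0,0,0,0,0,0],[0,0,0,0,0,0],[0,0,-0.01,0,0,0],[0,0,-0.03,0,0,0],[0,0,-0.07,0,0,0],[0,0,-0.12,0,0,0],[0,0,-0.17,0,0,0],[0,0,-0.17,0,0,0],[0,0,-0.17,0,0,0]],
], jaw=0.75)

```text
clock: 31.38
eef_pos: [548.4, 3.0, 200.1]
tool_rot: [-3.141, -0.0, 1.571]
force: [-0.2, -0.2, 0.2]
width: 63.9
```

```bash
python3 - <<'E'
from h import *
np.set_printoptions(suppress=True,precision=2)
s=ctrl.read_state();print(s["clock"],s["eef_pos"],s["tool_rot"],s["width"],s["force"])
c=cam("wrist");a=c["img"];cv2.imwrite("pics/w15.png",a)
E
```

```text
31.375 [548.39   2.95 200.1 ] [-3.14 -0.    1.57] 63.90786608295945 [-0.23 -0.23  0.16]
```

View pics/w15.png

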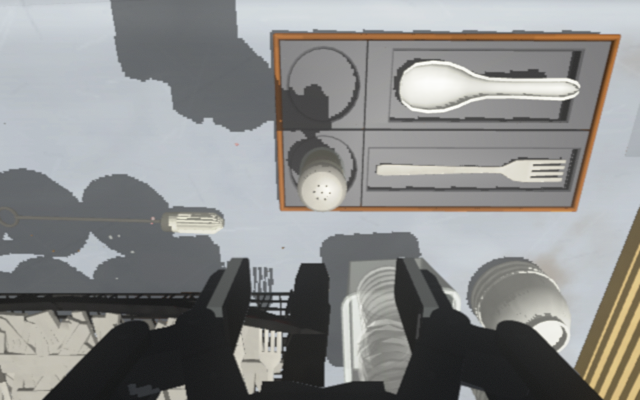

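```bash
python3 - <<'E'
from h import *
np.set_printoptions(suppress=True,precision=1)
c=cam("wrist");a=c["img"]
b=cam("scene")
for z in (50,100,150,200,250): print(z,"wrist",onz(c,(100,297),z),"scene",onz(b,(400,175),z),onz(b,(395,188),z))
cv2.imwrite("pics/sc15.png",cv2.resize(b["img"][90:290,300:500],None,fx=3,fy=3,interpolation=cv2.INTER_CUBIC))
E
```

```text
50 wrist [ 666.8 -213.4   50. ] scene [ 682.2 -254.    50. ] [ 641.4 -264.4   50. ]
100 wrist [ 632.1 -176.6  100. ] scene [ 637.6 -270.8  100. ] [ 599.9 -280.4  100. ]
150 wrist [ 597.4 -139.8  150. ] scene [ 593.  -287.6  150. ] [ 558.3 -296.5  150. ]
200 wrist [ 562.8 -103.   200. ] scene [ 548.5 -304.4  200. ] [ 516.8 -312.5  200. ]
250 wrist [528.1 -66.2 250. ] scene [ 503.9 -321.2  250. ] [ 475.2 -328.5  250. ]
```

View pics/sc15.png

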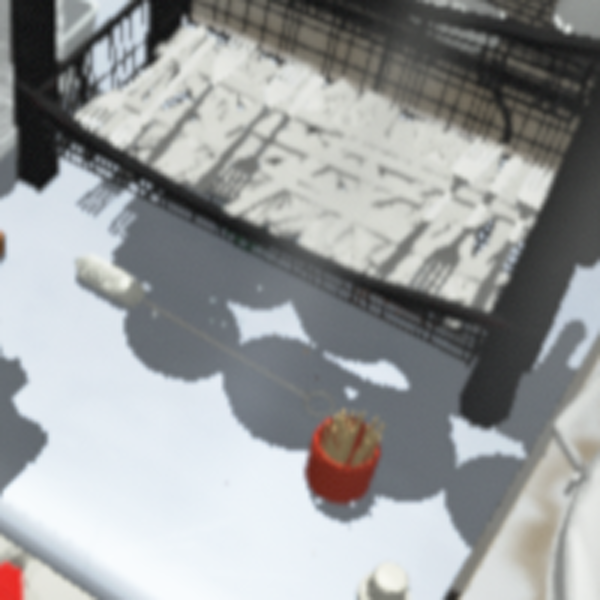

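Request:
move_arm([
  [[-0.03,0,0,0,0,0],[-0.08,0.002,0,0,0,0],[-0.13,0.004,0,0,0,0],[-0.18,0.006,0,0,0,0],[-0.23,0.008,0,0,0,0],[-0.28,0.0095,0,0,0,0],[-0.33,0.0095,0,0,0,0],[-0.355,0.0095,0.02,0,0,0],[-0.364,0.0095,0.05,0,0,0],[-0.364,0.0095,0.09,0,0,0],[-0.364,0.0095,0.1,0,0,0],[-0.364,0.0095,0.1,0,0,0],[-0.364,0.0095,0.1,0,0,0]],
], jaw=1)

```text
clock: 33.15
eef_pos: [559.3, -361.9, 101.5]
tool_rot: [3.14, 0.001, 1.571]
force: [-0.3, -0.5, 0.6]
width: 85.4
```

```bash
python3 - <<'E'
from h import *
np.set_printoptions(suppress=True,precision=2)
s=ctrl.read_state();print(s["clock"],s["eef_pos"],s["tool_rot"],s["width"],s["force"],s["qpos"])
c=cam("wrist");a=c["img"].copy()
for z in (0,46):
  P=np.array([proj(c,(558.5+23*np.cos(t),-361.5+23*np.sin(t),z)) for t in np.linspace(0,6.28,60)])
  cv2.polylines(a,[np.round(P).astype(np.int32)],True,(255,255,0),1)
cv2.imwrite("pics/w16.png",a)
E
```

```text
33.15 [ 559.31 -361.91  101.52] [3.14 0.   1.57] 85.3588119679404 [-0.26 -0.54  0.56] [ 0.35  0.82  0.33  1.59 -0.34  0.79  2.39]
```

View pics/w16.png

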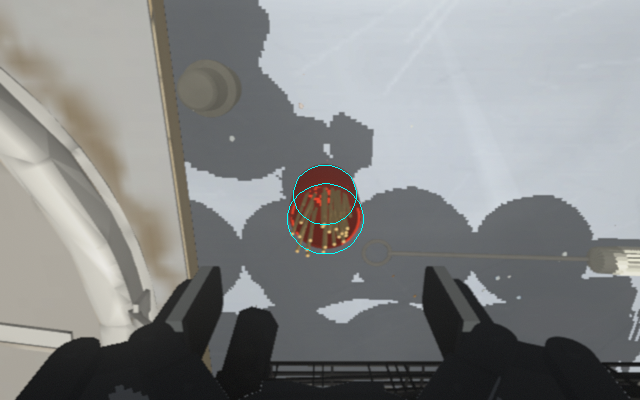

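Request:
move_arm([
  [[0,0,0.03,0,0,0],[0,0,0.055,0,0,0],[0,0,0.075,0,0,0],[0,0,0.085,0,0,0],[0,0,0.088,0,0,0],[0,0,0.088,0,0,0],[0,0,0.088,0,0,0]],
])

```text
clock: 34.08
eef_pos: [558.9, -361.8, 12.9]
tool_rot: [3.14, 0.001, 1.571]
force: [0.7, 0.4, 0.2]
width: 85.3
```

Request:
move_arm([
  [[0,0,0,0,0,0],[0,0,0,0,0,0],[0,0,0,0,0,0],[0,0,0,0,0,0],[0,0,0,0,0,0],[0,0,0,0,0,0],[0,0,0,0,0,0]],
], jaw=0)

```text
clock: 34.95
eef_pos: [558.8, -361.7, 12.7]
tool_rot: [3.141, 0.001, 1.571]
force: [0.2, -0.0, 5.2]
width: 43.6
```

Request:
move_arm([
  [[0,0,-0.01,0,0,0],[0,0,-0.03,0,0,0],[0,0,-0.055,0,0,0],[0,0,-0.08,0,0,0],[0,0,-0.09,0,0,0],[0,0,-0.09,0,0,0],[0,0,-0.09,0,0,0]],
])

```text
clock: 35.83
eef_pos: [557.9, -360.8, 101.2]
tool_rot: [-3.14, -0.001, 1.571]
force: [0.2, -0.3, -0.8]
width: 43.9
```

```bash
python3 - <<'E'
from h import *
np.set_printoptions(suppress=True,precision=2)
s=ctrl.read_state();print(s["clock"],s["eef_pos"],s["tool_rot"],s["width"],s["force"],s["qpos"])
c=cam("wrist");a=c["img"]
b=cam("scene")["img"][150:310,310:470]
cv2.imwrite("pics/w17.png",np.hstack([cv2.resize(a,(480,300)),cv2.resize(b,(300,300),interpolation=cv2.INTER_CUBIC)]))
E
```

```text
35.825 [ 557.87 -360.8   101.22] [-3.14 -0.    1.57] 43.92685489644985 [ 0.16 -0.34 -0.79] [ 0.34  0.82  0.33  1.59 -0.34  0.79  2.39]
```

View pics/w17.png

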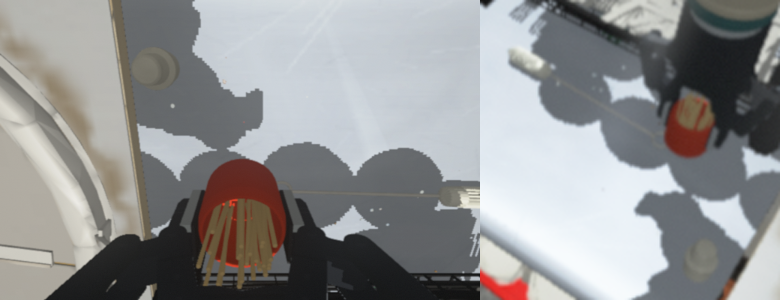

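Request:
move_arm([
  [[0.01,-0.003,0,0,0,0],[0.03,-0.01,0,0,0,0],[0.06,-0.02,0,0,0,0],[0.095,-0.032,0,0,0,0],[0.13,-0.044,0,0,0,0],[0.165,-0.056,0,0,0,0],[0.2,-0.067,0,0,0,0],[0.235,-0.077,0,0,0,0],[0.27,-0.083,0,0,0,0],[0.305,-0.0845,0,0,0,0],[0.332,-0.0845,0,0,0,0],[0.35,-0.0845,0,0,0,0],[0.36,-0.0845,0.01,0,0,0],[0.364,-0.0845,0.025,0,0,0],[0.364,-0.0845,0.04,0,0,0],[0.364,-0.0845,0.05,0,0,0],[0.364,-0.0845,0.05,0,0,0],[0.364,-0.0845,0.05,0,0,0]],
])

```text
clock: 38.17
eef_pos: [474.1, 2.1, 52.2]
tool_rot: [3.141, 0.0, 1.57]
force: [0.1, -0.4, -1.0]
width: 43.5
```

```bash
python3 - <<'E'
from h import *
np.set_printoptions(suppress=True,precision=2)
s=ctrl.read_state();print(s["clock"],s["eef_pos"],s["tool_rot"],s["width"],s["force"],s["qpos"])
c=cam("wrist");a=c["img"].copy()
P=np.array([proj(c,(474+31*np.cos(t),2.5+31*np.sin(t),20)) for t in np.linspace(0,6.28,60)])
cv2.polylines(a,[np.round(P).astype(np.int32)],True,(0,0,255),1)
cv2.imwrite("pics/w18.png",a)
cv2.imwrite("pics/sd18.png",cv2.resize(cam("side")["img"][190:350,230:370],None,fx=3.5,fy=3.5,interpolation=cv2.INTER_CUBIC))
E
```

```text
38.175 [474.06   2.13  52.15] [3.14 0.   1.57] 43.511162428854604 [ 0.07 -0.44 -1.02] [-0.24  0.71  0.26  2.14 -0.52  0.34  2.02]
```

View pics/w18.png

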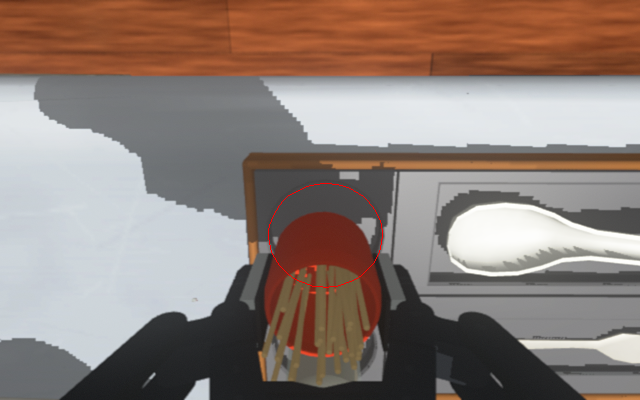

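View pics/sd18.png

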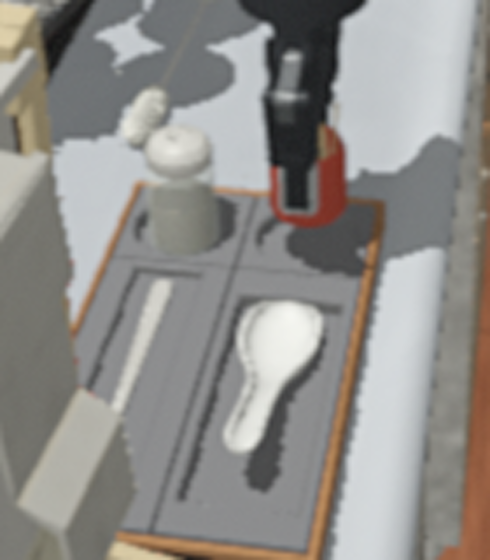

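Request:
move_arm([
  [[0,0,0.01,0,0,0],[0,0,0.019,0,0,0],[0,0,0.025,0,0,0],[0,0,0.0293,0,0,0],[0,0,0.0303,0,0,0],[0,0,0.0303,0,0,0],[0,0,0.0303,0,0,0]],
])

```text
clock: 39.15
eef_pos: [474.1, 2.7, 21.9]
tool_rot: [3.141, 0.0, 1.571]
force: [0.5, 0.0, -1.4]
width: 44.0
```

Request:
move_arm([
  [[0,0,0,0,0,0],[0,0,0,0,0,0],[0,0,0,0,0,0],[0,0,0,0,0,0],[0,0,-0.01,0,0,0],[0,0,-0.03,0,0,0],[0,0,-0.07,0,0,0],[0,0,-0.12,0,0,0],[0,0,-0.17,0,0,0],[0,0,-0.22,0,0,0],[0,0,-0.23,0,0,0],[0,0,-0.23,0,0,0],[0,0,-0.23,0,0,0]],
], jaw=0.75)

```text
clock: 40.78
eef_pos: [472.8, 2.8, 250.6]
tool_rot: [-3.139, 0.0, 1.571]
force: [0.3, 0.3, -1.7]
width: 64.3
```

```bash
python3 - <<'E'
from h import *
np.set_printoptions(suppress=True,precision=2)
s=ctrl.read_state();print(s["clock"],s["eef_pos"],s["tool_rot"],s["width"],s["force"])
c=cam("wrist");cv2.imwrite("pics/w19.png",c["img"])
cv2.imwrite("pics/sc19.png",cam("scene")["img"])
cv2.imwrite("pics/sd19.png",cv2.resize(cam("side")["img"][150:350,230:370],None,fx=3,fy=3,interpolation=cv2.INTER_CUBIC))
E
```

```text
40.775 [472.81   2.82 250.59] [-3.14  0.    1.57] 64.27819746607123 [ 0.28  0.29 -1.71]
```

View pics/w19.png

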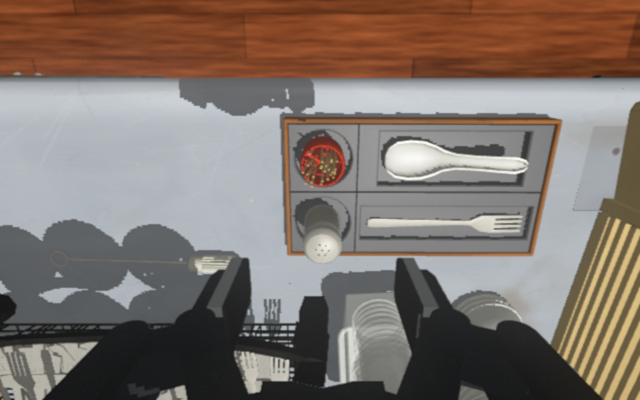

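View pics/sc19.png

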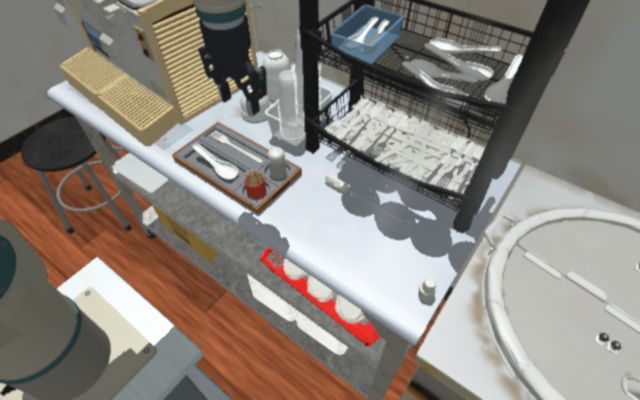

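View pics/sd19.png

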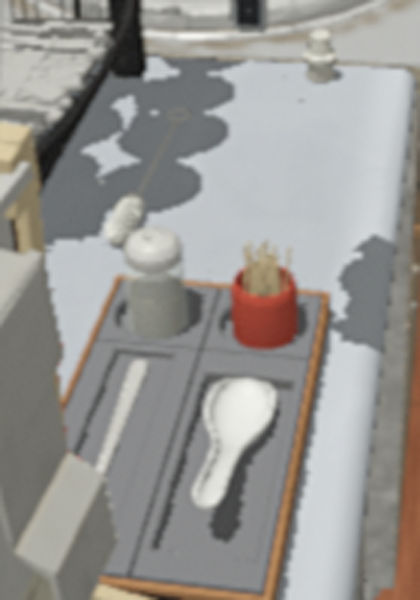

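All four items are in place, the two look-alikes have not moved, and the arm is clear. I'm handing the job in.

```bash
python3 -c "
from cell import job; print(job.finish_job())"
```

```text
the job is handed in; nothing more can be done
None
```

The caddy is ready and I handed the job in at about 41 s of the 115 s allowed. The fork lies in the long, narrow rest and the soup spoon in the wide one. The pepper shaker stands in the far well (the one beside the fork rest) and the toothpick jar in the near one. Both stayed upright on the way.

- **Final check:** the last wrist, scene and side pictures agree. Fork and spoon are inside their recesses, shaker and jar are upright in their wells with no sticks out, and the gripper is open and clear, about 230 mm above the release height. The brush and the spout look to be in their starting places.
- **Forces:** readings at the end of each move were never above about 6 N, and the arm's body came into contact with nothing I could see.
- **Disagreements:** the networks' well positions in the scene and side pictures were about 15 mm too far apart for the stated 75 mm spacing. I used the wrist camera's geometry instead, which matched the listed sizes, apart from the caddy's outer length and width coming out a few mm short. The fork and the spoon handle also gripped narrower than listed, the fork at 15–16 mm and the spoon at 12 mm. Neither affected the result.

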